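Press a bush home, then gauge the damper bracket

TASK

Swing the press lever all the way down to its stop so that the brass bush is pushed home in the damper bracket, and let go so that the lever springs back up. Then take the gauge out of its stand and put its tip inside the small ring marked on the bracket's sloping ear, square to that face and lightly, with the sprung tip pushed in about half way. Finish while still holding the gauge there like that, never push it hard, and leave the other things on the bench where they are.

Things in the scene. Friction and masses are not known exactly. Their poses are not given: they have to be found in the camera images.
- press: fixed bench press of grey painted cast iron: base 210 x 120 mm and 50 mm high, column at its rear (+x half), head 165 x 90 mm (local x -70 to +95 mm) from 160 to 290 mm height. Origin: centre of the underside of its base, z up, front (local -x) towards the robot
- lever (a joint): press lever on the right (local -y) side of the press head, rad: 0 = up at rest, 0.96 = down at its stop. A return spring pulls it to 0 by itself; at the handle it takes about 4 N to start and 11 N (plus a little for ram and bush) at the stop. The lever turns about the press's y axis, its handle moving down in an arc
- lever_grip (a point): centre of the lever handle: level plain steel bar along the press's y axis, 22 mm thick, 82 mm long with its round ends, free on top. 140 mm from lever_hinge; at rest 35 degrees above level towards the press's front -x (115 mm in front of the hinge, 80 mm above it), at the stop 20 degrees below level. Moves with the lever; position only
- lever_hinge (a point): point on the lever's turning axis (along the press's y), in the plane of lever_grip, 200 mm above the table
- bush (a joint): brass bush, 32 mm across, in the bracket under the ram, m: 0 = standing 8 mm proud, 0.008 = flush, fully home. The ram is geared to the lever, meets the bush in the last third of the swing and leaves it flush at the lever's stop; it stays where pushed
- bracket: fixed aluminium damper bracket on the press bed: round boss (60 mm across, 30 mm high) under the ram, flat arm 36 mm wide along its +y to the sloping ear. Origin: underside of the boss, on the ram's axis, 50 mm above the table
- ear: sloping plate 66 x 56 x 12 mm at the end of the bracket arm, left (+y) of the press. Origin: ON its upper face, at the centre of a thin dark marked ring of 9 mm radius, the spot to gauge, 98 mm above the table. z: out of the face, leaning 0.38 rad (22 degrees) from vertical towards the bracket's -x (robot side); x: up the slope, away from the robot; y: level, along the arm
- stand: fixed dark steel block 90 x 70 mm, 50 mm high, with an upright 22 mm hole through its middle in which the gauge's nose hangs. Origin: centre of its underside
- gauge: loose probe gauge, 0.23 kg, hanging upright in the stand (lift 45 mm to clear). Origin: tip of the plunger when out; z up from it along the gauge: plunger 8 mm across to z = 15 mm, steel nose 18 mm across to 40 mm, pale plastic housing 34 (x) by 26 (y) mm to z = 150 mm with small display; its shoulder at z = 40 rests on the stand. Grip the 26 mm (y) width high up, e.g. at z = 125 mm
- gauge_tip (a point): end of the gauge's plunger (round, 4 mm radius), on the gauge's z axis
- plunger (a joint): sprung tip of the gauge, m: 0 = out, 0.010 = pushed right in to its stop. About 2 N to start it moving, 4 N half way (0.005), 6 N at its stop
- can: aerosol can, bystander: upright cylinder 60 mm across, 150 mm tall; origin at the centre of its underside
- jug: white plastic jug, bystander: 96 mm across, 130 mm tall, handle on its +y side; origin at the centre of its underside
- hammer: hammer lying flat, bystander, along its x axis, handle towards its -x
- wrench: open-ended spanner lying flat, bystander, along its x axis
- collar: aluminium spring collar, bystander: flat ring 64 mm across, 16 mm tall, lying on the table; origin at the centre of its underside
Mind the look-alikes: they are no part of the job. Of the things like the stand, leave any that is blue or green; of the rest the larger one is meant.

How it is judged:
By the outcome, as a careful person would: the job done as asked, in the order asked, and still so for the second after the job is handed in, while the arm keeps its last pose, push and grip.
It also fails if it takes over 54 s, if anything falls off the work surface, if the arm or the gripper's body presses on something with over 40 N, if the wrist force passes 120 N, or if a joint passes its speed limit or range.

ROBOT

A 6-joint arm with a two-finger parallel gripper is mounted at the origin on the work surface. World frame = base frame: x ahead of the robot, y to its left, z up, the work surface at z = 0. Lengths are in m, angles in degrees, forces in N, time in s.
With the tool pointing down it reaches from about 0.375 to 0.9 m from the base axis. Payload 3.1 kg.
Tool frame: the origin (TCP) lies at the very end of the fingers, on their centre line; the grasp point (between the pads) lies 19 mm behind it (bot.tcp_to_grasp is the distance from the TCP to the grasp point, in m); z points along the fingers, y is the line along which they close (so a half turn about z gives the same grasp; the last joint's range is limited). The gripper opens to 87 mm and grips with 3 to 60 N. Pads are 19 mm wide; open, the fingers measure 117 mm over their backs; the gripper's body (75 mm by 190 mm) begins 51 mm behind the grasp point.
Start: joints at [62.653, 30.224, 82.088, -0, 67.689, -10.227], TCP at [0.184, 0.597, 0.223] pointing down, gripper open.
Joint ranges: [-176.69, 176.69], [-43.24, 126.21], [12.49, 139.97], [-82, 262], [0, 151.66], [-163.58, 163.58]. Speed limits (degrees/s): [159.86, 159.86, 180, 180, 180, 180].

INTERFACE

Orientations are given as a 3x3 rotation matrix whose columns are the frame's x, y, z axes.
In Python, from rig import telemetry, capture, camera_info, job, bot gives the robot as it stands. The module is installed in compiled form; this text tells all that it offers.
- The arm moves only by the tool carry_out, never from a script. Its argument "deltas" is a list that holds one entry, the list of rows, each a list of 7 numbers: the shift along the tool's x, y, z scaled (see below), then the turn, a rotation vector about the tool's x, y, z scaled (see below), then the closure, from -1 (fully open) to 1 (shut). In form: [[[dx, dy, dz, ax, ay, az, claw], ...]]. A call has exactly 10 rows; each row is the pose to reach, as a shift and turn from the pose commanded when the call began, along the tool's axes at that moment, turning the shorter way round; what a row does not reach only later rows make up. The controller multiplies each number of a shift by 15 cm and each number of a turn by 360 degrees. A row lasts 1/12 s, in which the tool goes at most 41.7 mm and 7.16 degrees, less where a joint would pass 70% of its speed; a pose out of reach is approached as far as the arm can. A call with a number of a shift or a turn outside -1 to 1 is refused whole. A call with a gripper value outside its range is refused whole. The fingers move at their own pace and stop on an object; the grip force is fixed at half the most. Time passes only in rows, so rows that repeat a pose let the fingers close, or fill a call up. It gives the time, the measured TCP pose, the force, the opening and the grip force at its end, in the units of the state.
- telemetry.read_state(): the state, without advancing time (a new reading comes with each control period).
- capture(name): name is "scene" or "top" or "wrist"; returns the picture (480x640x3 uint8, red, green, blue); there is no depth.
- camera_info(name): a dict with "mtx" (3x3 intrinsics, pixels), "k1" (the pictures are not rectified: a ray, as slopes to the right and down, at radius r is drawn at 1 + k1 r^2 times it, then the intrinsics apply), "cam_to_world" (4x4, takes a point from camera to world coordinates); the wrist camera has in their place "T_tool_cam" (4x4, takes a point from camera to tool coordinates, whose origin is the TCP and whose axes are the flange's). Camera axes: x right, y down, z forward; pixel columns grow to the right and rows downward; lengths in m; the calibration is good to about 2 mm. A picture is of the moment at which its call begins: read the wrist's pose just before it. camera_info takes no time and is no camera call.
- job.hand_in(): hands the job in; it is judged then, once.
The state is a dict: "time_s": time; "joint_positions": joint angles; "qvel": joint speeds; "tau": joint torques, N m; "position": TCP position; "tcp_rot": TCP orientation; "force": force on the tool from outside, world axes, zero at the start; "moment": the same for the moment, N m; "opening": opening from 0.0 (shut) to 1.0 (fully open); "grasp_force": force on a finger pad.
Only numpy, scipy, OpenCV 4.12 (cv2) and the standard library are available. Lean on these libraries where they do the work, as an engineer would, in place of code of your own. Each camera call takes 0.05 s, during which the arm holds its last target. There are 200 camera calls.

## Working session

There is one attempt and no reset: what is moved stays moved. The work goes in short steps, Python scripts to look and compute and a tool call to move; the robot and the scene stay as the last step left them, time stands still between calls to the robot, and variables do not carry over. Pictures are saved under pics/ and viewed, at most 10 in all, crops included, and the job is handed in when it is done.

Besides the shell and the picture viewer there is one more tool, called after ">>>" by a JSON object that holds its "fn" and its "kwargs". carry_out: Moves the arm, as the interface text tells. Its arguments: {"type":"object","properties":{"deltas":{"type":"array","items":{"type":"array","items":{"type":"array","items":{"type":"number"}}}}},"required":["deltas"]}

```bash
mkdir -p pics; cat > h.py <<'E'
import numpy as np, cv2
from rig import telemetry, capture, camera_info, job, bot
def save(n,f):
    im=capture(n); cv2.imwrite('pics/'+f,im[:,:,::-1]); return im
def ray(n,u,v):
    c=camera_info(n); K=np.array(c['mtx'],float)
    d=cv2.undistortPoints(np.array([[[u,v]]],float),K,np.array([c['k1'],0,0,0,0.]))[0,0]
    if 'cam_to_world' in c: T=np.array(c['cam_to_world'])
    else:
        s=telemetry.read_state(); B=np.eye(4);B[:3,:3]=s['tcp_rot'];B[:3,3]=s['position']; T=B@np.array(c['T_tool_cam'])
    return T[:3,3],T[:3,:3]@np.array([d[0],d[1],1])
def atz(n,u,v,z):
    o,d=ray(n,u,v); return o+d*(z-o[2])/d[2]
def tri(obs):
    A=0;b=0
    for n,u,v in obs:
        o,d=ray(n,u,v); d/=np.linalg.norm(d); P=np.eye(3)-np.outer(d,d); A=A+P;b=b+P@o
    p=np.linalg.solve(A,b); return p
def proj(n,p):
    c=camera_info(n);T=np.linalg.inv(np.array(c['cam_to_world'])); q=T[:3,:3]@p+T[:3,3]
    x,y=q[:2]/q[2]; f=1+c['k1']*(x*x+y*y); K=np.array(c['mtx']); return K[0,0]*x*f+K[0,2],K[1,1]*y*f+K[1,2]
E
python3 -c "
from h import *
save('scene','s1.png');save('top','t1.png')
print(camera_info('scene'),camera_info('top'),camera_info('wrist'));print(telemetry.read_state())"
```

```text
{'mtx': array([[443.28435408,   0.        , 320.55092297],
       [  0.        , 443.28435408, 243.0351971 ],
       [  0.        ,   0.        ,   1.        ]]), 'k1': -0.05972026971690048, 'cam_to_world': array([[-0.62743575,  0.59474035, -0.50260152,  0.96645948],
       [ 0.77863712,  0.4734313 , -0.41180947,  0.47241574],
       [-0.00697242, -0.64972819, -0.76013464,  0.93499484],
       [ 0.        ,  0.        ,  0.        ,  1.        ]])} {'mtx': array([[505.93854688,   0.        , 322.52756377],
       [  0.        , 505.93854688, 235.33886178],
       [  0.        ,   0.        ,   1.        ]]), 'k1': -0.09581708568086136, 'cam_to_world': array([[-1.77800902e-03, -9.98724992e-01,  5.04502534e-02,
         3.92328231e-01],
       [-9.99864345e-01,  9.49395889e-04, -1.64435730e-02,
         5.55052978e-02],
       [ 1.63747100e-02, -5.04726463e-02, -9.98591198e-01,
         1.60554798e+00],
       [ 0.00000000e+00,  0.00000000e+00,  0.00000000e+00,
         1.00000000e+00]])} {'mtx': array([[407.95957843,   0.        , 323.26148697],
       [  0.        , 407.95957843, 237
[... 544 characters left out ...]
.20827893e-04,
        6.76916566e+01, -1.02259773e+01]), 'qvel': array([ 0.07640248, -0.09253604, -0.19767454,  0.0340415 , -0.01427835,
       -0.04749553]), 'tau': array([-1.08322936e-03, -4.40989494e+01, -1.77149642e+01,  6.34173467e-02,
        5.34035743e-02, -5.50318737e-05]), 'position': array([0.18362208, 0.59671341, 0.22166699]), 'tcp_rot': array([[-9.55693816e-01,  2.94361157e-01, -9.16313956e-04],
       [ 2.94362373e-01,  9.55692224e-01, -1.77964582e-03],
       [ 3.51855520e-04, -1.97052485e-03, -9.99997997e-01]]), 'force': array([-0.08114625, -0.39259347,  0.67133936]), 'moment': array([-0.01531875,  0.01782613, -0.01883046]), 'grasp_force': 0.0, 'opening': 1.0029338472073144}
```

View pics/s1.png

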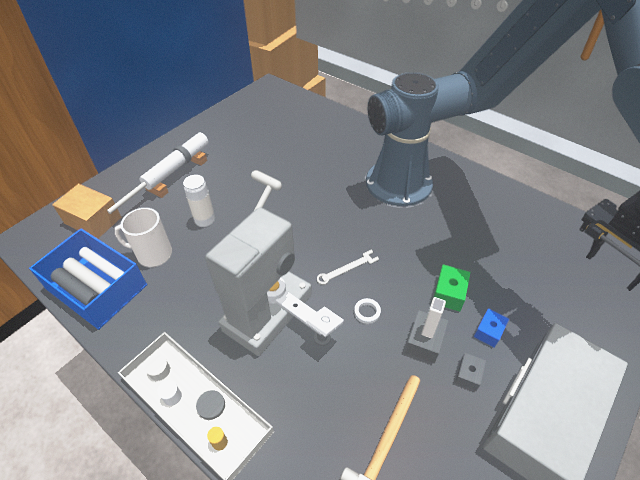

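View pics/t1.png

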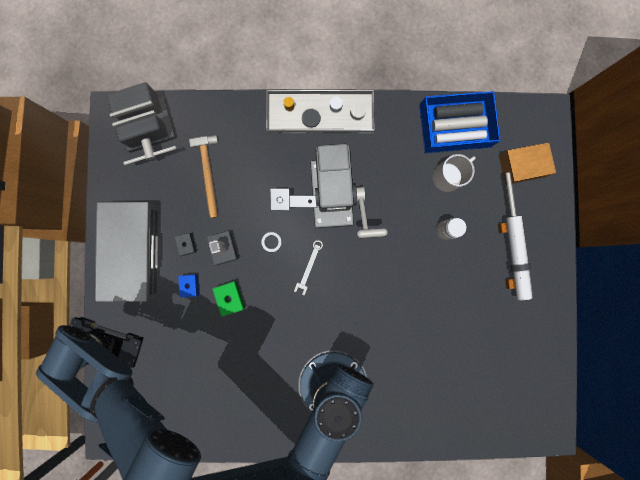

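The scene view shows the press at (255,270) with its lever handle at (266,180). The ear ring is near (323,320), and the gauge (435,315) hangs in a dark stand at (428,335).

In the top view, the things that could be taken for the stand are green (228,298), blue (188,286), small dark (184,244) and larger dark (222,246), which holds the gauge. I choose the larger dark one. I'll check that in close crops.

```bash
python3 -c "
import cv2
t=cv2.imread('pics/t1.png');s=cv2.imread('pics/s1.png')
cv2.imwrite('pics/tc.png',cv2.resize(t[140:290,195:395],None,fx=4,fy=4,interpolation=3))
cv2.imwrite('pics/sc.png',cv2.resize(s[165:365,200:460],None,fx=3,fy=3,interpolation=3))"
```

```text
(no output)
```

View pics/tc.png

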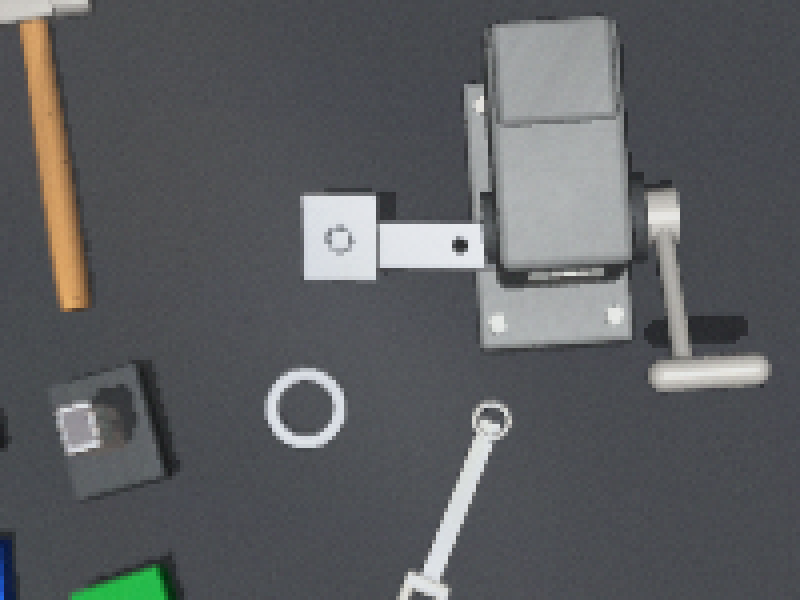

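View pics/sc.png

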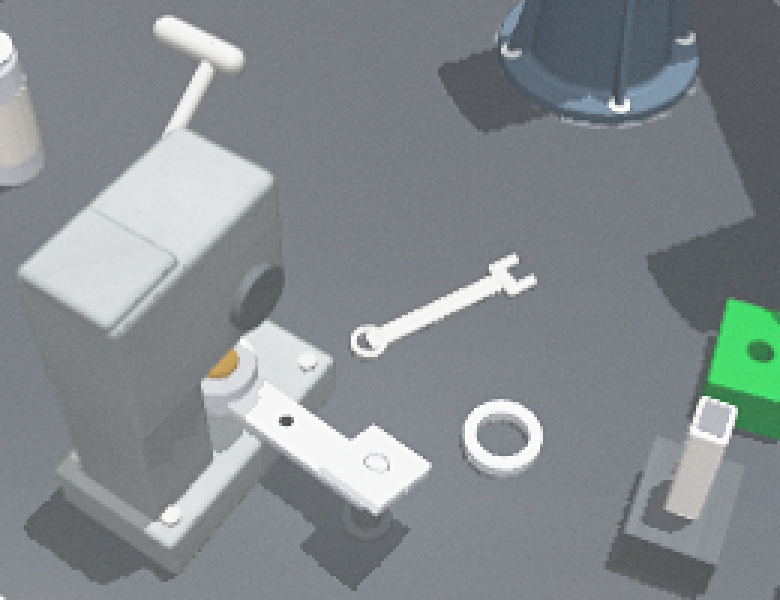

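The crops confirm the choice: the larger dark stand holds the gauge, whose top is at top-view crop (79,427). The handle centre is at (709,373) and the ear ring at (340,239). In the scene crop, the gauge top is at (715,420), the handle at (198,44) and the ring at (376,463).

```bash
cat >> h.py <<'E'
T=lambda U,V:('top',(U+.5)/4-.5+195,(V+.5)/4-.5+140)
S=lambda U,V:('scene',(U+.5)/3-.5+200,(V+.5)/3-.5+165)
E
python3 - <<'E'
from h import *
np.set_printoptions(precision=4,suppress=True)
for n,a,b,z in [('handle',T(709,373),S(198,44),.28),('ring',T(340,239),S(376,463),.098),('gauge',T(79,427),S(715,420),.16)]:
    print(n,'tri',tri([a,b]),'top',atz(*a,z),'scene',atz(*b,z))
for n,p,z in [('hend',T(650,374),.28),('hend',T(768,371),.28),('lev at hub',T(664,212),.21),('st',T(50,388),.05),('st',T(140,362),.05),('st',T(78,497),.05),('st',T(165,470),.05),
 ('gt',T(58,406),.16),('gt',T(93,402),.16),('gt',T(101,447),.16),('gt',T(64,452),.16),
 ('head',T(489,27),.29),('head',T(612,19),.29),('head',T(630,262),.29),('head',T(502,266),.29),
 ('base',T(483,348),.05),('base',T(631,339),.05),('ear',T(302,194),.085),('ear',T(376,194),.085),('ear',T(376,280),.085),('ear',T(304,280),.085)]:
    print(n,atz(*p,z))
E
```

```text
handle tri [ 0.465  -0.0955  0.2803] top [ 0.4657 -0.0962  0.28  ] scene [ 0.4643 -0.0949  0.28  ]
ring tri [0.5757 0.1604 0.0957] top [0.5764 0.159  0.098 ] scene [0.5759 0.1626 0.098 ]
gauge tri [0.433  0.3441 0.1573] top [0.434  0.3412 0.16  ] scene [0.4334 0.3468 0.16  ]
hend [ 0.465  -0.0573  0.28  ]
hend [ 0.467  -0.1352  0.28  ]
lev at hub [ 0.5817 -0.0736  0.21  ]
st [0.4673 0.3857 0.05  ]
st [0.4873 0.3162 0.05  ]
st [0.3834 0.3633 0.05  ]
st [0.4041 0.2963 0.05  ]
gt [0.4491 0.3564 0.16  ]
gt [0.4519 0.3313 0.16  ]
gt [0.4197 0.3253 0.16  ]
gt [0.4162 0.3518 0.16  ]
head [0.6935 0.0483 0.29  ]
head [ 0.6991 -0.0328  0.29  ]
head [ 0.5379 -0.0437  0.29  ]
head [0.5352 0.04   0.29  ]
base [0.4978 0.0519 0.05  ]
base [ 0.5047 -0.0623  0.05  ]
ear [0.6123 0.1887 0.085 ]
ear [0.6122 0.1328 0.085 ]
ear [0.5469 0.1326 0.085 ]
ear [0.547  0.1869 0.085 ]
```

>>> {"fn": "carry_out", "kwargs": {"deltas": [[[-0.59, -0.79, -0.8, 0, 0, -0.0475, 1], [-0.59, -0.79, -0.8, 0, 0, -0.0475, 1], [-0.59, -0.79, -0.8, 0, 0, -0.0475, 1], [-0.59, -0.79, -0.8, 0, 0, -0.0475, 1], [-0.59, -0.79, -0.8, 0, 0, -0.0475, 1], [-0.59, -0.79, -0.8, 0, 0, -0.0475, 1], [-0.59, -0.79, -0.8, 0, 0, -0.0475, 1], [-0.59, -0.79, -0.8, 0, 0, -0.0475, 1], [-0.59, -0.79, -0.8, 0, 0, -0.0475, 1], [-0.59, -0.79, -0.8, 0, 0, -0.0475, 1]]]}}

```text
time_s: 0.93
position: [0.2329, 0.4583, 0.3411]
tcp_rot: [[-1.0, -0.001, -0.002], [-0.001, 1.0, -0.002], [0.002, -0.002, -1.0]]
force: [0.2, -0.1, -0.0]
opening: 0.325
grasp_force: 0.0
```

>>> {"fn": "carry_out", "kwargs": {"deltas": [[[-0.7, -1, 0, 0, 0, 0, 1], [-0.7, -1, 0, 0, 0, 0, 1], [-0.7, -1, 0, 0, 0, 0, 1], [-0.7, -1, 0, 0, 0, 0, 1], [-0.7, -1, 0, 0, 0, 0, 1], [-0.7, -1, 0, 0, 0, 0, 1], [-0.7, -1, 0, 0, 0, 0, 1], [-0.7, -1, 0, 0, 0, 0, 1], [-0.7, -1, 0, 0, 0, 0, 1], [-0.7, -1, 0, 0, 0, 0, 1]]]}}

```text
time_s: 1.77
position: [0.3377, 0.309, 0.3423]
tcp_rot: [[-1.0, -0.002, -0.001], [-0.002, 1.0, 0.0], [0.001, 0.0, -1.0]]
force: [-0.9, 0.5, 0.1]
opening: 0.005
grasp_force: 0.0
```

>>> {"fn": "carry_out", "kwargs": {"deltas": [[[-0.6, -1, 0, 0, 0, 0, 1], [-0.6, -1, 0, 0, 0, 0, 1], [-0.6, -1, 0, 0, 0, 0, 1], [-0.6, -1, 0, 0, 0, 0, 1], [-0.6, -1, 0, 0, 0, 0, 1], [-0.6, -1, 0, 0, 0, 0, 1], [-0.6, -1, 0, 0, 0, 0, 1], [-0.6, -1, 0, 0, 0, 0, 1], [-0.6, -1, 0, 0, 0, 0, 1], [-0.6, -1, 0, 0, 0, 0, 1]]]}}

```text
time_s: 2.6
position: [0.4276, 0.1593, 0.3426]
tcp_rot: [[-1.0, -0.002, -0.0], [-0.002, 1.0, 0.0], [0.0, 0.0, -1.0]]
force: [-0.1, 1.1, -0.5]
opening: 0.003
grasp_force: 0.0
```

>>> {"fn": "carry_out", "kwargs": {"deltas": [[[-0.2, -1, 0, 0, 0, 0, 1], [-0.2, -1, 0, 0, 0, 0, 1], [-0.2, -1, 0, 0, 0, 0, 1], [-0.2, -1, 0, 0, 0, 0, 1], [-0.2, -1, 0, 0, 0, 0, 1], [-0.2, -1, 0, 0, 0, 0, 1], [-0.2, -1, 0, 0, 0, 0, 1], [-0.2, -1, 0, 0, 0, 0, 1], [-0.2, -1, 0, 0, 0, 0, 1], [-0.2, -1, 0, 0, 0, 0, 1]]]}}

```text
time_s: 3.43
position: [0.4582, 0.0092, 0.3426]
tcp_rot: [[-1.0, -0.002, -0.0], [-0.002, 1.0, 0.0], [0.0, 0.0, -1.0]]
force: [-0.8, -0.9, -0.6]
opening: 0.005
grasp_force: 0.0
```

```bash
python3 -c "
from h import *
save('wrist','w1.png')
s=telemetry.read_state();print(s['position'],s['opening'],s['time_s'])"
```

```text
[0.45825381 0.00895469 0.34261501] 0.0010861867524745233 3.4833
```

View pics/w1.png

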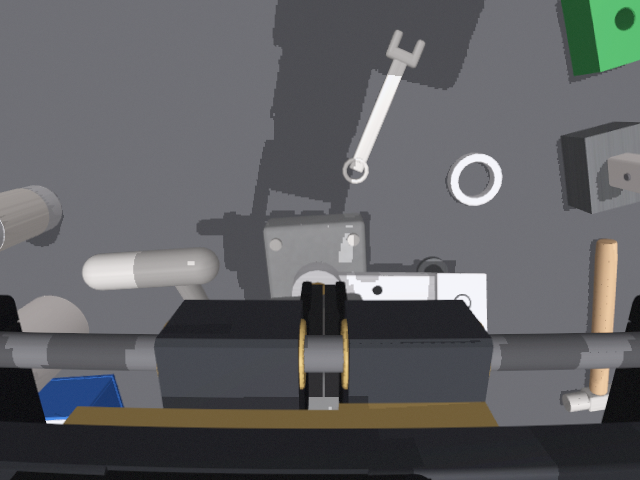

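The wrist picture shows the handle from (82,272) to (219,265), with its centre near (151,268), to the -y side. The ear ring is near (463,302), partly hidden by the gripper.

```bash
python3 -c "
from h import *
print(atz('wrist',151,268.5,.28),atz('wrist',82,272,.28),atz('wrist',219,265,.28),atz('wrist',463,302,.098))"
```

```text
[ 0.46607157 -0.09548396  0.28      ] [ 0.46858916 -0.13855266  0.28      ] [ 0.46368059 -0.05432653  0.28      ] [0.57515921 0.16189698 0.098     ]
```

>>> {"fn": "carry_out", "kwargs": {"deltas": [[[-0.05, -0.73, 0, 0, 0, 0, 1], [-0.05, -0.73, 0, 0, 0, 0, 1], [-0.05, -0.73, 0, 0, 0, 0, 1], [-0.05, -0.73, 0, 0, 0, 0, 1], [-0.05, -0.73, 0.1, 0, 0, 0, 1], [-0.05, -0.73, 0.2, 0, 0, 0, 1], [-0.05, -0.73, 0.28, 0, 0, 0, 1], [-0.05, -0.73, 0.28, 0, 0, 0, 1], [-0.05, -0.73, 0.28, 0, 0, 0, 1], [-0.05, -0.73, 0.28, 0, 0, 0, 1]]]}}

```text
time_s: 4.32
position: [0.4664, -0.1012, 0.3013]
tcp_rot: [[-1.0, -0.0, 0.001], [-0.0, 1.0, -0.0], [-0.001, -0.0, -1.0]]
force: [0.2, -0.2, 0.0]
opening: 0.003
grasp_force: 0.0
```

>>> {"fn": "carry_out", "kwargs": {"deltas": [[[0, 0, 0.067, 0, 0, 0, 1], [0.05, 0, 0.135, 0, 0, 0, 1], [0.085, 0, 0.207, 0, 0, 0, 1], [0.117, 0, 0.283, 0, 0, 0, 1], [0.141, 0, 0.361, 0, 0, 0, 1], [0.159, 0, 0.44, 0, 0, 0, 1], [0.169, 0, 0.521, 0, 0, 0, 1], [0.173, 0, 0.602, 0, 0, 0, 1], [0.169, 0, 0.683, 0, 0, 0, 1], [0.169, 0, 0.683, 0, 0, 0, 1]]]}}

```text
time_s: 5.15
position: [0.4397, -0.1021, 0.1981]
tcp_rot: [[-1.0, -0.001, -0.003], [-0.001, 1.0, -0.001], [0.003, -0.001, -1.0]]
force: [-5.2, -3.5, 7.0]
opening: 0.001
grasp_force: 3.6
```

>>> {"fn": "carry_out", "kwargs": {"deltas": [[[-0.005, 0, 0.04, 0, 0, 0, 1], [-0.011, 0, 0.08, 0, 0, 0, 1], [-0.02, 0, 0.12, 0, 0, 0, 1], [-0.029, 0, 0.16, 0, 0, 0, 1], [-0.041, 0, 0.2, 0, 0, 0, 1], [-0.053, 0, 0.22, 0, 0, 0, 1], [-0.053, 0, 0.23, 0, 0, 0, 1], [-0.053, 0, 0.23, 0, 0, 0, 1], [-0.053, 0, 0.23, 0, 0, 0, 1], [-0.053, 0, 0.23, 0, 0, 0, 1]]]}}

```text
time_s: 5.98
position: [0.4473, -0.1014, 0.165]
tcp_rot: [[-1.0, -0.001, -0.003], [-0.001, 1.0, -0.0], [0.003, -0.0, -1.0]]
force: [-6.0, -1.6, 7.8]
opening: 0.005
grasp_force: 4.0
```

>>> {"fn": "carry_out", "kwargs": {"deltas": [[[0, 0, 0.01, 0, 0, 0, 1], [0, 0, 0.01, 0, 0, 0, 1], [0, 0, 0.02, 0, 0, 0, 1], [0, 0, 0.02, 0, 0, 0, 1], [0, 0, 0.03, 0, 0, 0, 1], [0, 0, 0.03, 0, 0, 0, 1], [0, 0, 0.03, 0, 0, 0, 1], [0, 0, 0.03, 0, 0, 0, 1], [0, 0, 0.03, 0, 0, 0, 1], [0, 0, 0.03, 0, 0, 0, 1]]]}}

```text
time_s: 6.82
position: [0.448, -0.1014, 0.1624]
tcp_rot: [[-1.0, -0.001, -0.001], [-0.001, 1.0, -0.001], [0.001, -0.001, -1.0]]
force: [-8.2, 0.2, 22.5]
opening: 0.007
grasp_force: 11.4
```

>>> {"fn": "carry_out", "kwargs": {"deltas": [[[0, 0, 0.003, 0, 0, 0, 1], [0, 0, 0.007, 0, 0, 0, 1], [0, 0, 0.007, 0, 0, 0, 1], [0, 0, 0.007, 0, 0, 0, 1], [0, 0, 0.007, 0, 0, 0, 1], [0, 0, 0.007, 0, 0, 0, 1], [0, 0, 0.007, 0, 0, 0, 1], [0, 0, 0.007, 0, 0, 0, 1], [0, 0, 0.007, 0, 0, 0, 1], [0, 0, 0.007, 0, 0, 0, 1]]]}}

```text
time_s: 7.65
position: [0.448, -0.1014, 0.1621]
tcp_rot: [[-1.0, -0.001, -0.0], [-0.001, 1.0, -0.001], [0.0, -0.001, -1.0]]
force: [-9.3, 1.5, 28.5]
opening: 0.005
grasp_force: 14.6
```

>>> {"fn": "carry_out", "kwargs": {"deltas": [[[0.02, 0, -0.08, 0, 0, 0, 1], [0.035, 0, -0.16, 0, 0, 0, 1], [0.045, 0, -0.24, 0, 0, 0, 1], [0.05, 0, -0.32, 0, 0, 0, 1], [0.045, 0, -0.4, 0, 0, 0, 1], [0.035, 0, -0.5, 0, 0, 0, 1], [0.02, 0, -0.6, 0, 0, 0, 1], [-0.03, 0, -0.7, 0, 0, 0, 1], [-0.08, 0, -0.85, 0, 0, 0, 1], [-0.1, 0, -1, 0, 0, 0, 1]]]}}

```text
time_s: 8.48
position: [0.4653, -0.1015, 0.3106]
tcp_rot: [[-1.0, -0.0, 0.004], [-0.0, 1.0, -0.001], [-0.004, -0.001, -1.0]]
force: [-0.1, -1.0, -0.1]
opening: 0.011
grasp_force: 0.0
```

>>> {"fn": "carry_out", "kwargs": {"deltas": [[[0.1, 0.3, -0.2, 0, 0, 0, -0.4], [0.1, 0.6, -0.2, 0, 0, 0, -0.4], [0.1, 1, -0.2, 0, 0, 0, -0.4], [0.1, 1, -0.2, 0, 0, 0, -0.4], [0.1, 1, -0.2, 0, 0, 0, -0.4], [0.1, 1, -0.2, 0, 0, 0, -0.4], [0.1, 1, -0.2, 0, 0, 0, -0.4], [0.1, 1, -0.2, 0, 0, 0, -0.4], [0.1, 1, -0.2, 0, 0, 0, -0.4], [0.1, 1, -0.2, 0, 0, 0, -0.4]]]}}

```text
time_s: 9.32
position: [0.4488, 0.0473, 0.338]
tcp_rot: [[-1.0, 0.003, -0.0], [0.003, 1.0, -0.0], [0.0, -0.0, -1.0]]
force: [-0.3, 0.1, 0.0]
opening: 0.654
grasp_force: 0.0
```

```bash
python3 -c "
from h import *
s=save('scene','s2.png')
cv2.imwrite('pics/s2c.png',cv2.resize(s[150:350,200:400,::-1],None,fx=3,fy=3,interpolation=3))"
```

```text
(no output)
```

View pics/s2c.png

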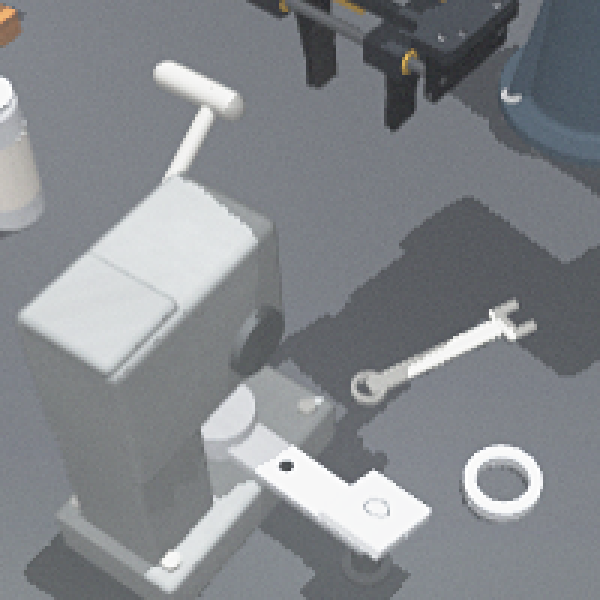

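The lever is back up, and there is no brass standing proud of the boss at (235,410), so the bush is home. Next is the gauge.

>>> {"fn": "carry_out", "kwargs": {"deltas": [[[0, 0.5, 0, 0, 0, 0, -0.4], [0.05, 1, 0, 0, 0, 0, -0.4], [0.05, 1, 0, 0, 0, 0, -0.4], [0.05, 1, 0, 0, 0, 0, -0.4], [0.05, 1, 0, 0, 0, 0, -0.4], [0.05, 1, 0, 0, 0, 0, -0.4], [0.05, 1, 0, 0, 0, 0, -0.4], [0.05, 1, 0, 0, 0, 0, -0.4], [0.05, 1, 0, 0, 0, 0, -0.4], [0.05, 1, 0, 0, 0, 0, -0.4]]]}}

```text
time_s: 10.2
position: [0.4414, 0.1973, 0.3381]
tcp_rot: [[-1.0, 0.002, -0.0], [0.002, 1.0, -0.0], [0.0, -0.0, -1.0]]
force: [0.1, 0.2, 0.2]
opening: 0.704
grasp_force: 0.0
```

>>> {"fn": "carry_out", "kwargs": {"deltas": [[[0.05, 0.5, 0, 0, 0, -0.0194, -0.4], [0.05, 0.97, 0.25, 0, 0, -0.0194, -0.4], [0.05, 0.97, 0.25, 0, 0, -0.0194, -0.4], [0.05, 0.97, 0.25, 0, 0, -0.0194, -0.4], [0.05, 0.97, 0.25, 0, 0, -0.0194, -0.4], [0.05, 0.97, 0.25, 0, 0, -0.0194, -0.4], [0.05, 0.97, 0.25, 0, 0, -0.0194, -0.4], [0.05, 0.97, 0.25, 0, 0, -0.0194, -0.4], [0.05, 0.97, 0.25, 0, 0, -0.0194, -0.4], [0.05, 0.97, 0.25, 0, 0, -0.0194, -0.4]]]}}

```text
time_s: 11.03
position: [0.4342, 0.343, 0.3012]
tcp_rot: [[-0.993, -0.119, 0.001], [-0.119, 0.993, 0.0], [-0.001, 0.0, -1.0]]
force: [-0.1, -0.0, -0.8]
opening: 0.697
grasp_force: 0.0
```

```bash
python3 -c "
from h import *
save('wrist','w2.png')
s=telemetry.read_state();print(s['position'],s['tcp_rot'])"
```

```text
[0.43414335 0.34311855 0.30116031] [[-9.92803074e-01 -1.19754629e-01  9.40951153e-04]
 [-1.19754350e-01  9.92803493e-01  3.47534844e-04]
 [-9.75798497e-04  2.32350668e-04 -9.99999497e-01]]
```

View pics/w2.png

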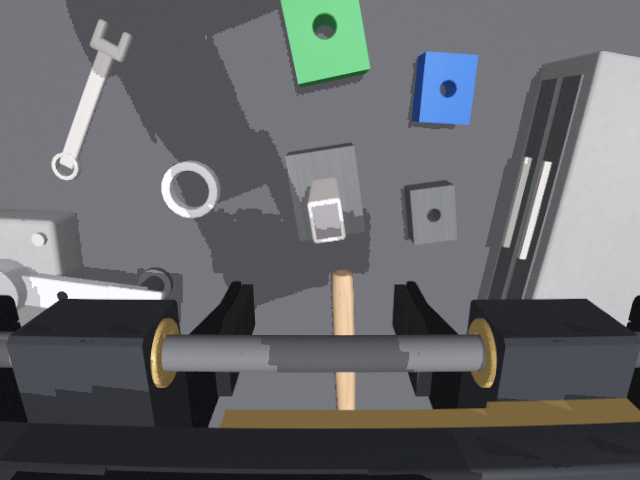

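The wrist picture shows the gauge's top face with corners at (308,204), (338,199), (345,237) and (314,242). It is turned about 9° relative to the tool.

```bash
python3 -c "
from h import *
P=np.array([atz('wrist',u,v,.16) for u,v in [(308,204),(338,199),(345,237),(314,242)]]);print(P,P.mean(0))
s=telemetry.read_state();R=np.array(s['tcp_rot'])
for a,b in [(0,1),(3,2),(0,3),(1,2)]: d=R.T@(P[b]-P[a]);print(np.linalg.norm(d),np.degrees(np.arctan2(d[1],d[0])))
print(R.T@(P.mean(0)-s['position']))"
```

```text
[[0.42103756 0.32830756 0.16      ]
 [0.41448238 0.35044224 0.16      ]
 [0.44361431 0.35975288 0.16      ]
 [0.45054784 0.336262   0.16      ]] [0.43242052 0.34369117 0.16      ]
0.023084939643713574 80.38128392743478
0.02449276186121136 80.43352396749275
0.03056353280623673 171.7924905770255
0.030583611256816964 169.1539109144779
[0.00177959 0.00074202 0.14115882]
```

>>> {"fn": "carry_out", "kwargs": {"deltas": [[[0.01, 0.005, 0, 0, 0, -0.0265, -0.4], [0.01, 0.005, 0.1, 0, 0, -0.0265, -0.4], [0.01, 0.005, 0.25, 0, 0, -0.0265, -0.4], [0.01, 0.005, 0.4, 0, 0, -0.0265, -0.4], [0.01, 0.005, 0.55, 0, 0, -0.0265, -0.4], [0.01, 0.005, 0.7, 0, 0, -0.0265, -0.4], [0.01, 0.005, 0.8, 0, 0, -0.0265, -0.4], [0.01, 0.005, 0.8, 0, 0, -0.0265, -0.4], [0.01, 0.005, 0.8, 0, 0, -0.0265, -0.4], [0.01, 0.005, 0.8, 0, 0, -0.0265, -0.4]]]}}

```text
time_s: 11.92
position: [0.4331, 0.3447, 0.1817]
tcp_rot: [[-0.959, -0.284, 0.002], [-0.284, 0.959, 0.001], [-0.002, 0.0, -1.0]]
force: [-0.1, 0.5, -0.0]
opening: 0.701
grasp_force: 0.0
```

>>> {"fn": "carry_out", "kwargs": {"deltas": [[[0, 0, 0.1, 0, 0, 0, -0.4], [0, 0, 0.2, 0, 0, 0, -0.4], [0, 0, 0.3, 0, 0, 0, -0.4], [0, 0, 0.38, 0, 0, 0, -0.4], [0, 0, 0.43, 0, 0, 0, -0.4], [0, 0, 0.43, 0, 0, 0, -0.4], [0, 0, 0.43, 0, 0, 0, 1], [0, 0, 0.43, 0, 0, 0, 1], [0, 0, 0.43, 0, 0, 0, 1], [0, 0, 0.43, 0, 0, 0, 1]]]}}

```text
time_s: 12.75
position: [0.4327, 0.3448, 0.1169]
tcp_rot: [[-0.959, -0.284, 0.002], [-0.284, 0.959, 0.001], [-0.002, 0.0, -1.0]]
force: [-1.1, 0.8, -0.7]
opening: 0.479
grasp_force: 0.0
```

>>> {"fn": "carry_out", "kwargs": {"deltas": [[[0, 0, 0, 0, 0, 0, 1], [0, 0, 0, 0, 0, 0, 1], [0, 0, 0, 0, 0, 0, 1], [0, 0, 0, 0, 0, 0, 1], [0, 0, 0, 0, 0, 0, 1], [0, 0, 0, 0, 0, 0, 1], [0, 0, 0, 0, 0, 0, 1], [0, 0, 0, 0, 0, 0, 1], [0, 0, 0, 0, 0, 0, 1], [0, 0, 0, 0, 0, 0, 1]]]}}

```text
time_s: 13.58
position: [0.4322, 0.3446, 0.1163]
tcp_rot: [[-0.959, -0.284, 0.0], [-0.284, 0.959, 0.0], [-0.0, 0.0, -1.0]]
force: [-0.0, -0.3, 4.8]
opening: 0.297
grasp_force: 29.9
```

>>> {"fn": "carry_out", "kwargs": {"deltas": [[[0, 0, -0.05, 0, 0, 0, 1], [0, 0, -0.1, 0, 0, 0, 1], [0, 0, -0.2, 0, 0, 0, 1], [0, 0, -0.3, 0, 0, 0, 1], [0, 0, -0.45, 0, 0, 0, 1], [0, 0, -0.6, 0, 0, 0, 1], [0, 0, -0.75, 0, 0, 0, 1], [0, 0, -0.9, 0, 0, 0, 1], [0, 0, -0.9, 0, 0, 0, 1], [0, 0, -0.9, 0, 0, 0, 1]]]}}

```text
time_s: 14.42
position: [0.4325, 0.3447, 0.2522]
tcp_rot: [[-0.959, -0.284, 0.003], [-0.284, 0.959, 0.001], [-0.003, 0.0, -1.0]]
force: [0.7, 0.8, -2.9]
opening: 0.295
grasp_force: 29.9
```

```bash
cat >> h.py <<'E'
from scipy.spatial.transform import Rotation as Ro
psi=np.radians(1); L=.1063; a=.38
n=Ro.from_euler('z',psi).apply([-np.sin(a),0,np.cos(a)])
yt=Ro.from_euler('z',psi).apply([0,1,0]); Rt=np.c_[np.cross(yt,-n),yt,-n]
ring=np.array([.5757,.161,.098])
def plan(p,R=Rt,s=None):
    s=s or telemetry.read_state(); Rc=np.array(s['tcp_rot'])
    return Rc.T@(p-s['position'])/.15, Ro.from_matrix(Rc.T@R).as_rotvec(degrees=True)/360
E
python3 -c "
from h import *
np.set_printoptions(precision=4,suppress=True)
s=telemetry.read_state();P=np.array(s['position']);Q=ring+n*(.03+L);print(Q,Rt)
M=np.array([.47,.24,.27]);print(plan(M,s=s))
print(Rt.T@(Q-M)/.15)
print(proj('top',ring),proj('scene',ring))"
```

```text
[0.5252 0.1601 0.2246] [[-0.9285 -0.0175  0.3709]
 [-0.0162  0.9998  0.0065]
 [-0.3709  0.     -0.9287]]
(array([-0.0415, -0.7399, -0.1191]), array([ 0.0083, -0.0597,  0.0425]))
[-0.2204 -0.5389  0.4141]
(np.float64(278.94203980003766), np.float64(199.6173150972687)) (np.float64(324.4804095399888), np.float64(318.55546902418445))
```

>>> {"fn": "carry_out", "kwargs": {"deltas": [[[-0.04, -0.15, -0.12, 0.0083, -0.0597, 0.0425, 1], [-0.04, -0.3, -0.12, 0.0083, -0.0597, 0.0425, 1], [-0.04, -0.5, -0.12, 0.0083, -0.0597, 0.0425, 1], [-0.04, -0.74, -0.12, 0.0083, -0.0597, 0.0425, 1], [-0.04, -0.74, -0.12, 0.0083, -0.0597, 0.0425, 1], [-0.04, -0.74, -0.12, 0.0083, -0.0597, 0.0425, 1], [-0.04, -0.74, -0.12, 0.0083, -0.0597, 0.0425, 1], [-0.04, -0.74, -0.12, 0.0083, -0.0597, 0.0425, 1], [-0.04, -0.74, -0.12, 0.0083, -0.0597, 0.0425, 1], [-0.04, -0.74, -0.12, 0.0083, -0.0597, 0.0425, 1]]]}}

```text
time_s: 15.25
position: [0.4698, 0.2406, 0.2689]
tcp_rot: [[-0.929, -0.019, 0.369], [-0.018, 1.0, 0.006], [-0.369, -0.001, -0.93]]
force: [-1.0, -0.6, -2.3]
opening: 0.294
grasp_force: 29.9
```

>>> {"fn": "carry_out", "kwargs": {"deltas": [[[-0.1, -0.2, 0.1, 0, 0, 0, 1], [-0.2, -0.4, 0.2, 0, 0, 0, 1], [-0.22, -0.54, 0.3, 0, 0, 0, 1], [-0.22, -0.54, 0.41, 0, 0, 0, 1], [-0.22, -0.54, 0.41, 0, 0, 0, 1], [-0.22, -0.54, 0.41, 0, 0, 0, 1], [-0.22, -0.54, 0.41, 0, 0, 0, 1], [-0.22, -0.54, 0.41, 0, 0, 0, 1], [-0.22, -0.54, 0.41, 0, 0, 0, 1], [-0.22, -0.54, 0.41, 0, 0, 0, 1]]]}}

```text
time_s: 16.08
position: [0.5242, 0.1604, 0.225]
tcp_rot: [[-0.929, -0.019, 0.37], [-0.018, 1.0, 0.006], [-0.37, -0.001, -0.929]]
force: [-0.4, 0.5, -0.9]
opening: 0.297
grasp_force: 29.9
```

```bash
python3 -c "
from h import *
s=telemetry.read_state();print(s['position'],s['tcp_rot'],plan(ring+n*(.03+L),s=s))
a=capture('wrist');b=capture('scene');c=capture('top')
cv2.imwrite('pics/m.png',np.hstack([cv2.resize(a[180:380,223:423],None,fx=2,fy=2,interpolation=3),cv2.resize(b[260:360,270:370],None,fx=4,fy=4,interpolation=3)])[:,:,::-1])
print(proj('scene',np.array(s['position'])+L*np.array(s['tcp_rot'])[:,2]))
"
```

```text
[0.52415989 0.16038756 0.22497642] [[-9.28858149e-01 -1.88636243e-02  3.69955001e-01]
 [-1.78854109e-02  9.99821591e-01  6.07438525e-03]
 [-3.70003582e-01 -9.74554940e-04 -9.29029816e-01]] (array([-0.00512139, -0.00192106,  0.004908  ]), array([-6.08482216e-05, -1.56965985e-04,  2.66117649e-04]))
(np.float64(328.05396900600107), np.float64(307.83536484526195))
```

View pics/m.png

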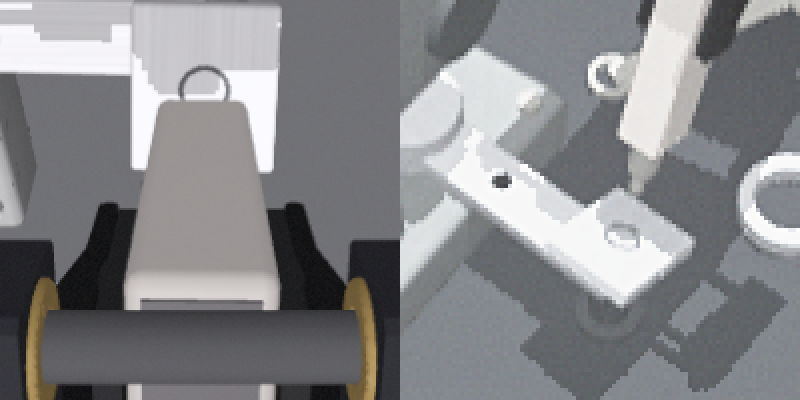

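The left (wrist) panel shows the ring centred at about (204,90), directly beyond the gauge's axis. The right (scene) panel shows the tip at (636,193), as predicted, and the ring at (622,236).

```bash
python3 -c "
from h import *
r=atz('wrist',324.75,224.75,.098);print(r)
s=telemetry.read_state();R=np.array(s['tcp_rot']);p=np.array(s['position']);print(R.T@(r-p),R.T@(ring-p))
print(tri([('scene',325.1,318.6),('top',(340.5)/4-.5+195,239.5/4-.5+140)]), atz('scene',325.1,318.6,.098))"
```

```text
[0.57515413 0.16034004 0.098     ]
[-0.00064752 -0.0004836   0.13648377] [-0.00116615  0.00016628  0.13668919]
[0.57551697 0.16039103 0.09706424] [0.57494766 0.16212057 0.098     ]
```

>>> {"fn": "carry_out", "kwargs": {"deltas": [[[-0.006, 0, 0.02, 0, 0, 0, 1], [-0.006, 0, 0.05, 0, 0, 0, 1], [-0.006, 0, 0.08, 0, 0, 0, 1], [-0.006, 0, 0.11, 0, 0, 0, 1], [-0.006, 0, 0.14, 0, 0, 0, 1], [-0.006, 0, 0.16, 0, 0, 0, 1], [-0.006, 0, 0.16, 0, 0, 0, 1], [-0.006, 0, 0.16, 0, 0, 0, 1], [-0.006, 0, 0.16, 0, 0, 0, 1], [-0.006, 0, 0.16, 0, 0, 0, 1]]]}}

```text
time_s: 17.07
position: [0.534, 0.1598, 0.2024]
tcp_rot: [[-0.929, -0.018, 0.369], [-0.017, 1.0, 0.005], [-0.369, -0.001, -0.929]]
force: [0.3, -0.4, -1.7]
opening: 0.299
grasp_force: 29.9
```

```bash
cat > f.py <<'E'
from h import *
F=[];s=None
for i in range(8):
    capture('top'); s=telemetry.read_state(); F.append(np.array(s['tcp_rot']).T@s['force'])
p=np.array(s['position']);R=np.array(s['tcp_rot']);print('tip',R.T@(ring-p)-[0,0,L],'F',np.mean(F,0),np.std(F,0),s['time_s'])
E
python3 f.py
```

```text
tip [-0.00047578  0.00055131  0.00603647] F [ 1.08833408 -0.16264591  2.10949775] [0.56748737 0.31407387 0.42072041] 17.4667
```

>>> {"fn": "carry_out", "kwargs": {"deltas": [[[0, 0, 0.01, 0, 0, 0, 1], [0, 0, 0.02, 0, 0, 0, 1], [0, 0, 0.03, 0, 0, 0, 1], [0, 0, 0.04, 0, 0, 0, 1], [0, 0, 0.05, 0, 0, 0, 1], [0, 0, 0.06, 0, 0, 0, 1], [0, 0, 0.06, 0, 0, 0, 1], [0, 0, 0.06, 0, 0, 0, 1], [0, 0, 0.06, 0, 0, 0, 1], [0, 0, 0.06, 0, 0, 0, 1]]]}}

```text
time_s: 18.3
position: [0.5371, 0.1599, 0.1939]
tcp_rot: [[-0.929, -0.018, 0.369], [-0.017, 1.0, 0.005], [-0.369, -0.001, -0.93]]
force: [-1.2, -0.1, 1.6]
opening: 0.294
grasp_force: 29.9
```

```bash
python3 f.py
```

```text
tip [-0.00048634  0.00056372 -0.00302148] F [ 1.24473602 -0.09708681 -1.34470686] [0.52435739 0.36174568 0.41411984] 18.7
```

>>> {"fn": "carry_out", "kwargs": {"deltas": [[[0, 0, 0.005, 0, 0, 0, 1], [0, 0, 0.01, 0, 0, 0, 1], [0, 0, 0.01, 0, 0, 0, 1], [0, 0, 0.01, 0, 0, 0, 1], [0, 0, 0.01, 0, 0, 0, 1], [0, 0, 0.01, 0, 0, 0, 1], [0, 0, 0.01, 0, 0, 0, 1], [0, 0, 0.01, 0, 0, 0, 1], [0, 0, 0.01, 0, 0, 0, 1], [0, 0, 0.01, 0, 0, 0, 1]]]}}

```text
time_s: 19.53
position: [0.5377, 0.1599, 0.1924]
tcp_rot: [[-0.929, -0.018, 0.369], [-0.017, 1.0, 0.005], [-0.369, -0.001, -0.93]]
force: [-1.6, 0.0, 1.3]
opening: 0.297
grasp_force: 29.9
```

```bash
python3 f.py; python3 f.py; python3 -c "
from h import *
a=capture('wrist');b=capture('scene')
cv2.imwrite('pics/m2.png',np.hstack([cv2.resize(a[180:380,223:423],None,fx=2,fy=2,interpolation=3),cv2.resize(b[260:360,270:370],None,fx=4,fy=4,interpolation=3)])[:,:,::-1])"
```

```text
tip [-0.00048767  0.00058397 -0.00454227] F [ 1.25407998 -0.26453228 -2.21526051] [0.57401938 0.41723906 0.53589486] 19.9333
tip [-0.00050546  0.00056804 -0.00454749] F [ 1.35437289 -0.06746198 -1.54535938] [0.32488877 0.62799303 0.61800887] 20.3333
```

View pics/m2.png

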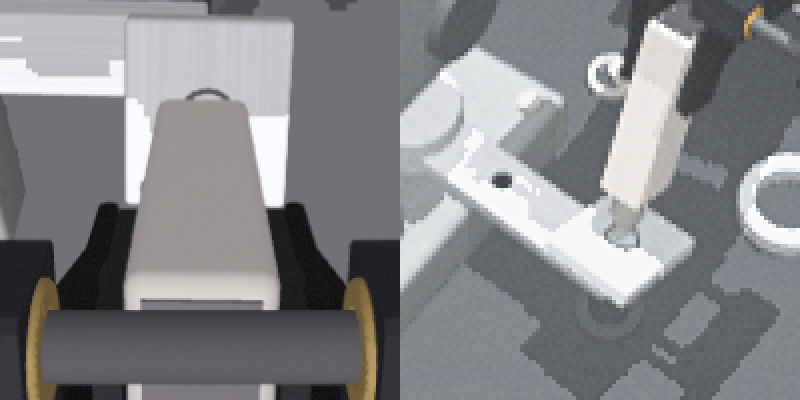

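The tip sits inside the ring, at scene panel (622,238). The force is about 4 N and the plunger is in about 4.5–5 mm. I'm handing in.

```bash
python3 -c "
from h import *
print(job.hand_in())"
```

```text
the job is handed in; nothing more can be done
None
```

I pressed the lever to its stop, so the bush is home, and the lever sprang back up. The gauge is still held square in the ear's ring at about 4 N, with the plunger roughly half in. I handed the job in at about 20 s and got no verdict back.

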